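# Drive the fixing pin home, then clip the junction box cover on and keep it pressed

## Robot

A 6-joint arm with a two-finger parallel gripper is mounted at the origin on a cart in front of the work surface, level with it; the furniture and walls round the work are solid. World frame = base frame: x ahead of the robot, y to its left, z up, the work surface at z = 0. Lengths are in mm, angles in rad, forces in N, time in s.
With the tool pointing down it reaches from about 275 to 750 mm from the base axis. Payload 10.2 kg.
Tool frame: the origin (TCP) lies at the very end of the fingers, on their centre line; the grasp point (between the pads) lies 19 mm behind it; z points along the fingers, y is the line along which they close (so a half turn about z gives the same grasp; the last joint's range is limited). The gripper opens to 85 mm and grips with 20 to 120 N. Pads are 22 mm wide; open, the fingers measure 114 mm over their backs; the gripper's body (76 mm by 85 mm) begins 54 mm behind the grasp point. The pads swing forward as they close: fully open they stand 13 mm farther back than shut.
Start: joints at [-1.43, 0.313, 1.498, -0, 1.331, -0.223], TCP at [186.797, -490.65, 231.294] pointing down, gripper open.
Joint ranges: [-2.94, 2.94], [-0.97, 2.17], [0.19, 2.56], [-1.23, 4.37], [0.02, 3.11], [-2.88, 2.88]. Speed limits (rad/s): [2.39, 2.39, 3.01, 3.14, 3.14, 3.14].

## Interface

Orientations are given as a unit quaternion [w, x, y, z].
In Python, from rig import ctrl gives the robot as it stands.
- The arm moves only by the tool step_arm, never from a script. Its argument "increments" is a list of rows, each a list of 3 entries, a list of its own where there are three numbers: the shift along the tool's x, y, z in cm, then the turn, a rotation vector about the tool's x, y, z in degrees, then the opening in per cent of the stroke, from 0 (shut) to 100 (fully open). A call has 1 to 8 rows; each row is the pose to reach, as a shift and turn from the pose commanded when the call began, along the tool's axes at that moment; what a row does not reach only later rows make up. A row lasts 1/8 s, in which the tool goes at most 62.5 mm and 10.7 degrees, less where a joint would pass 70% of its speed; a pose out of reach is approached as far as the arm can. A call with a gripper value outside its range is refused whole. The fingers move at their own pace and stop on an object; "squeeze" is the grip in N (left out, the last holds). Time passes only in rows, so rows that repeat a pose let the fingers close. It gives the time, the measured TCP pose, the force, the opening and the grip force at its end, in the units of the state.
- ctrl.sense(): the state, without advancing time (a new reading comes with each control period).
- ctrl.capture(name): name is "scene" or "top" or "wrist"; returns a dict with "img" (384x512x3 uint8, red, green, blue), "fx", "fy", "cx", "cy" (pixels), "extrinsics" (4x4, takes a point from camera to world coordinates). Camera axes: x right, y down, z forward; pixel columns grow to the right and rows downward; lengths in mm; the calibration is good to about 2 mm. The wrist camera is an equidistant fisheye: a pixel r from the principal point sees the ray r / f radians off the axis. A picture is of the moment at which its call begins. There is no depth.
- ctrl.finish_job(): hands the job in; it is judged then, once.
The state is a dict: "time_s": time; "joints": joint angles; "dq": joint speeds; "tau": joint torques, N m; "eef_pos": TCP position; "ee_rot": TCP orientation; "force": force on the tool from outside, world axes, zero at the start; "wrist_torque": the same for the moment, N m; "grip_width": opening from 0.0 (shut) to 1.0 (fully open); "grip_force": force on a finger pad.
Only numpy, scipy, OpenCV 4.12 (cv2) and the standard library are available. Lean on these libraries where they do the work, as an engineer would, in place of code of your own. Each camera call takes 0.05 s, during which the arm holds its last target. There are 200 camera calls.

## Task

One fixing pin of the junction box still stands proud, so the cover cannot close: knock it fully home with the mallet, using nothing else on it, and put the mallet back down on the bench. Then set the cover squarely over the box and push it down past the spring clips until both snap over it and it sits fully home; finish still pressing it down firmly with the gripper, do not let go. Leave the other things where they lie.

Things in the scene. Friction and masses are not known exactly. Their poses are not given: they have to be found in the camera images.
- junction_box: Open grey box base, fixed on an immovable aluminium plate 110 x 170 x 8 mm on the bench. Origin: centre of the plate's underside; z up, y along the box. Walls 48 (x) x 96 (y) mm; rim tapers in from z = 33 to 41 mm and guides the cover. Inside, pillars (tops z = 39) at y = -30 mm, its pin already home, and y = +30 mm, with drive_pin. Two glands jut 17 mm from the +x wall, below z = 27 mm.
- seat (a point): Centre of the ledge, 58 x 106 mm, that runs round the outside of the box walls, 30 mm above the bench; the cover's rim rests on it when home. Axes as the box's. Beside the long walls there is free room for fingers above this height. The clips at the two short ends (y = +-60 mm) stand up to 47 mm above the bench.
- drive_pin: Steel pin with a round head, 12 mm across, 3 mm thick, in the box's pillar at y = +30 mm. Origin: middle of the head's top. It stands 13 to 16 mm proud (head top 55 to 58 mm above the bench) and slides straight down only, against about 14 N of friction, staying where it is left, until the head lies on the pillar, its top 42 mm above the bench.
- mallet: Soft-faced mallet, about 0.38 kg, loose, standing on one face: round head 32 mm across, 80 mm tall, white plastic faces, and a level wooden handle, 16 mm wide, 22 mm high, its middle 40 mm above the lower face, reaching 147 mm from the head's axis. Origin: centre of the lower striking face; z up along the head, handle along -x. Balance point 7 mm from the head's axis.
- mallet_grip (a point): Middle of the mallet's handle, 36 mm from the head's axis, 40 mm above the lower face: the place to grip it, across the 16 mm width (mallet y). Axes as the mallet's.
- cover: Loose grey cover, 58 (x) x 106 (y) x 20 mm, about 70 g, an inverted tray with 3.5 mm walls, lying open side down. Origin: centre of its lower rim; z up, y its long axis. A bevelled lip juts 4 mm out of each short end, its top 10 mm above the rim. Grip across the 58 mm, mid-length. Fits either way round, long axis along the box's, 1.5 mm play a side.
- cover_top (a point): Middle of the cover's flat top, 20 mm above its rim. Going on, the lips meet the clips when this is about 64 mm above the bench; the push rises to about 10 N over some millimetres and drops suddenly as the clips spring back over the lips; home, this is 50 mm above the bench.
- clip_left (a joint): Spring steel clip, 24 mm wide with a rolled nose, at the +y end of the box: angle bent outwards, 0 at rest, about 0.09 rad while the cover's lip pushes past, below 0.03 rad again once it has snapped over the lip.
- clip_right (a joint): Spring clip at the -y end of the box: the same.
- screwdriver: Cross-head screwdriver lying at the back of the bench, to be left alone. Origin: underside centre.
- tape_roll: Roll of black tape lying flat at the back of the bench, to be left alone. Origin: underside centre.
- pliers: Pliers lying at the right-hand side of the bench, to be left alone. Origin: underside centre.
Not all that is in view belongs to the job. What is shaped like the cover but pink is not meant.

How it is judged (in metres and radians):
On the way, in this order (a step that is already met when the one before it is completed fails the run):
1. the pin is fully home, driven with the mallet (z of drive_pin in the frame of junction_box below 0.0435 m and horizontal distance between mallet and drive_pin below 0.04 m).
2. the mallet is back down on the bench and let go (height (world z) of mallet below 0.03 m and contact force between the fingers and mallet below 0.1 N and contact force between mallet and junction_box below 0.1 N and linear speed of mallet below 0.05 m/s), for 0.2 s.
3. the cover is home with both clips snapped over it (z of cover in the frame of junction_box below 0.032 m and value of joint each of clip_left, clip_right below 0.03 rad and horizontal distance between cover and junction_box below 0.005 m), for 0.1 s.
At the end, for the whole second after the job is handed in: Pin head on its pillar (within 1.5 mm); cover level and square on the ledge (rim within 2 mm, centred within 5 mm), both clips back over its lips (below 0.03 rad); the robot still presses it onto the box with over 4 N; mallet let go, at rest on the bench, clear of box and cover (all of step 2 and all of step 3 and z of drive_pin in the frame of junction_box below 0.0435 m and z of cover in the frame of junction_box above 0.027 m and angle between the y axis of cover and the y axis of junction_box, either way round below 0.07 rad and angle between cover's own z axis and vertical below 0.05 rad and contact force between the fingers and cover above 3 N and contact force between cover and junction_box above 4 N and contact force between mallet and cover below 0.1 N); the arm keeps its last pose, push and grip.
It fails at once if the pin is pushed with the gripper (contact force between the fingers and drive_pin above 2 N).
It fails at once if the cover is forced down on the proud pin (contact force between cover and drive_pin above 3 N and z of drive_pin in the frame of junction_box above 0.045 m).
It fails at once if a bystander is disturbed (distance of any of screwdriver, tape_roll, pliers from where it was at the start of the episode above 0.03 m).
It also fails if it takes over 72 s, if anything falls off the work surface, if the arm or the gripper's body presses on something with over 40 N, if the wrist force passes 120 N, or if a joint passes its speed limit or range.

## Working session

There is one attempt and no reset: what is moved stays moved. The work goes in short steps, Python scripts to look and compute and a tool call to move; the robot and the scene stay as the last step left them, time stands still between calls to the robot, and variables do not carry over. Pictures are saved under pics/ and viewed, at most 10 in all, crops included, and the job is handed in when it is done.

Besides the shell and the picture viewer there is one more tool, called after ">>>" by a JSON object that holds its "name" and its "arguments", one argument or row to a line. step_arm: Moves the arm, as the interface text tells. Its arguments: {"type":"object","properties":{"increments":{"type":"array"},"squeeze":{"type":"number"}},"required":["increments"]}

```bash
mkdir -p pics; cat > h.py <<'E'
import numpy as np, cv2
from rig import ctrl
from scipy.spatial.transform import Rotation as R
def snap(n,f):
    c=ctrl.capture(n); cv2.imwrite(f'pics/{f}.png',c['img'][:,:,::-1]); np.savez(f'pics/{f}.npz',**c); return c
def load(f): return dict(np.load(f'pics/{f}.npz'))
def ray(c,u,v,fish=False):
    a=(u-c['cx'])/c['fx']; b=(v-c['cy'])/c['fy']
    if fish:
        r=np.hypot(a,b); s=np.sin(r)/r if r>1e-9 else 1; d=np.array([a*s,b*s,np.cos(r)])
    else: d=np.array([a,b,1.])
    E=c['extrinsics']; return E[:3,3],E[:3,:3]@d
def at(c,u,v,z,fish=False):
    o,d=ray(c,u,v,fish); return (o+d*(z-o[2])/d[2]).round(1)
def proj(c,p,fish=False):
    E=c['extrinsics']; q=E[:3,:3].T@(np.array(p,float)-E[:3,3])
    if fish:
        r=np.hypot(q[0],q[1]); t=np.arctan2(r,q[2])/max(r,1e-9); a,b=q[0]*t,q[1]*t
    else: a,b=q[0]/q[2],q[1]/q[2]
    return np.array([c['cx']+c['fx']*a,c['cy']+c['fy']*b]).round(1)
def inc(p,yaw=None):
    """shift cm in tool axes to world p, from current"""
    s=ctrl.sense(); q=s['ee_rot']; r=R.from_quat([q[1],q[2],q[3],q[0]])
    return (r.inv().apply(np.array(p)-s['eef_pos'])/10).round(2), r.as_matrix().round(3)
E
python3 - <<'E'
from h import *
a=snap('top','top0'); b=snap('scene','scene0')
im=np.hstack([cv2.imread('pics/top0.png'),cv2.imread('pics/scene0.png')])
cv2.imwrite('pics/both.png',np.vstack([cv2.resize(cv2.imread('pics/top0.png'),(800,600))]))
print(a['fx'],a['cx'],a['cy'],a['extrinsics'].round(2)); print(ctrl.sense())
E
```

```text
458.4499261631607 264.4239054677979 192.12517000594613 [[-2.0000e-02 -9.9000e-01  1.4000e-01  3.1034e+02]
 [-1.0000e+00  1.0000e-02 -1.0000e-02 -1.1017e+02]
 [ 1.0000e-02 -1.4000e-01 -9.9000e-01  1.7647e+03]
 [ 0.0000e+00  0.0000e+00  0.0000e+00  1.0000e+00]]
{'time_s': 0.1, 'joints': array([-1.43038833e+00,  3.13373651e-01,  1.49836444e+00,  8.19165487e-06,
        1.33098076e+00, -2.23388349e-01]), 'dq': array([-0.00125514, -0.00212248, -0.00249579,  0.0004434 , -0.00099567,
        0.00057763]), 'tau': array([ 3.48434296e-03, -4.12896430e+01, -2.60138887e+01, -1.36303115e-04,
        3.06661881e-03, -4.21296065e-06]), 'eef_pos': array([ 186.77175086, -490.41166978,  230.80148191]), 'ee_rot': array([-5.62446382e-04,  9.83502112e-01,  1.80895768e-01,  2.73308894e-05]), 'force': array([-0.9178133 ,  0.5046027 ,  0.01326328]), 'wrist_torque': array([-0.06489724, -0.0113259 , -0.07509032]), 'grip_force': 0.0, 'grip_width': 1.0023826382456464}
```

View pics/both.png

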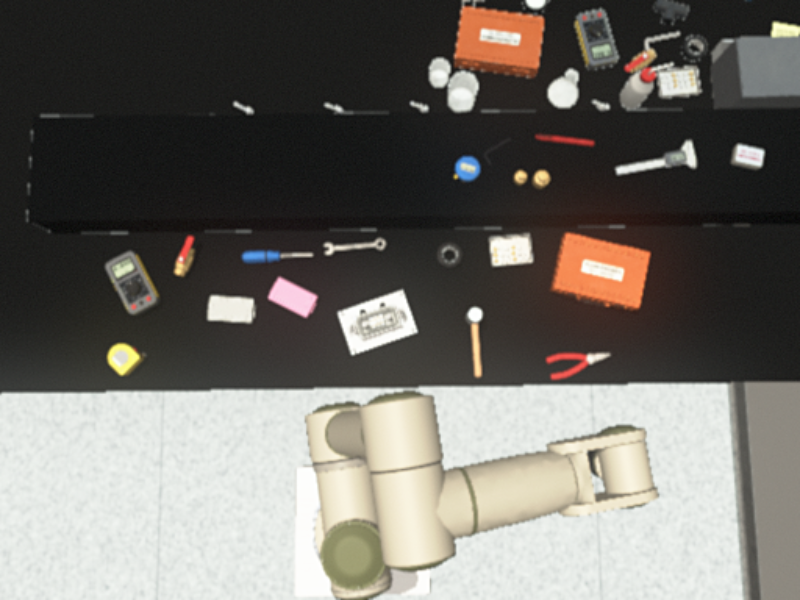

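View pics/scene0.png

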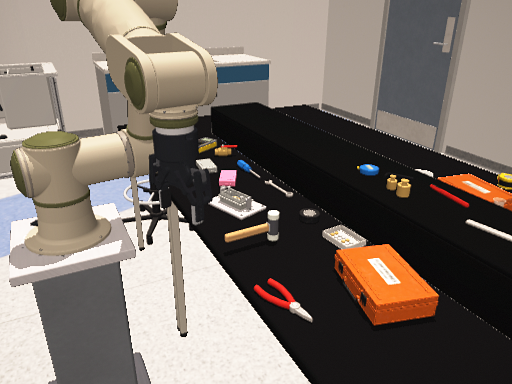

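In the 800x600 top view there are two cover-like things. The grey one at (231,309) fits the description; the pink one at (293,297) is excluded. The box is at (378,321), and the mallet head at (475,314) with its handle end at (478,375). I'll check these in an enlarged crop.

```bash
python3 - <<'E'
from h import *
a=load('top0'); im=cv2.imread('pics/top0.png')
cv2.imwrite('pics/crop.png',cv2.resize(im[170:250,125:325],(800,320),interpolation=cv2.INTER_CUBIC))
k=1/1.5625
for n,u,v,z in [('cover',231,309,20),('pink',293,297,20),('box',378,323,8),('mhead',475,314,80),('hend',478,375,40)]: print(n,at(a,u*k,v*k,z))
E
```

```text
cover [533.7 315.9  20. ]
pink [561.2 164.6  20. ]
box [495.3 -43.1   8. ]
mhead [ 505.9 -275.7   80. ]
hend [ 363.2 -282.9   40. ]
```

View pics/crop.png

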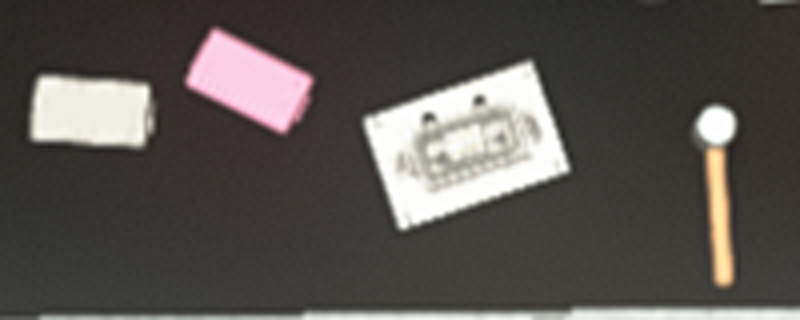

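```bash
python3 - <<'E'
from h import *
a=load('top0')
P=lambda u,v,z: at(a,125+u/4-.4,170+v/4-.4,z)
h=P(716,125,80); e=P(722,285,50); print('mallet',h,e,np.arctan2(*(h-e)[[1,0]]))
pl=[P(u,v,8) for u,v in [(365,118),(532,60),(570,172),(402,230)]]; print('plate',np.mean(pl,0),pl)
cv=[P(u,v,20) for u,v in [(38,75),(150,83),(147,147),(31,140)]]; print('cover',np.mean(cv,0),cv)
g=h+(e-h)*36/np.linalg.norm((e-h)[:2]); g[2]=160; print(g,inc(g))
E
```

```text
mallet [ 506.3 -274.3   80. ] [ 359.8 -278.7   50. ] 0.03002510382571171
plate [499.    -41.275   8.   ] [array([526.3,  57.2,   8. ]), array([ 580.6, -104.6,    8. ]), array([ 471.2, -139.6,    8. ]), array([417.9,  21.9,   8. ])]
cover [535.125 317.325  20.   ] [array([570.8, 369.2,  20. ]), array([561.6, 261.9,  20. ]), array([499.9, 263.8,  20. ]), array([508.2, 374.4,  20. ])]
[ 470.3162259  -275.38074134  160.        ] (array([ 34.15, -10.  ,   7.1 ]), array([[ 0.935,  0.356, -0.   ],
       [ 0.356, -0.935,  0.001],
       [ 0.   , -0.001, -1.   ]]))
```

>>> {"name": "step_arm", "arguments": {
  "increments": [
    [[34,-10,4],[0,0,19.1],100],
    [[34,-10,4],[0,0,19.1],100],
    [[34,-10,4],[0,0,19.1],100],
    [[34,-10,4],[0,0,19.1],100],
    [[34,-10,4],[0,0,19.1],100],
    [[34,-10,4],[0,0,19.1],100],
    [[34,-10,4],[0,0,19.1],100],
    [[34,-10,4],[0,0,19.1],100]
  ],
  "squeeze": 120
}}

```text
time_s: 1.1
eef_pos: [468.6, -276.4, 191.1]
ee_rot: [-0.0, 1.0, 0.015, -0.0]
force: [-0.1, -0.1, -1.5]
grip_width: 1.0
grip_force: 0.0
```

```bash
python3 - <<'E'
from h import *
c=snap('wrist','w1'); s=ctrl.sense(); print(s['time_s'],s['eef_pos'],s['joints'].round(2),s['force'])
cv2.imwrite('pics/w1b.png',cv2.resize(cv2.imread('pics/w1.png'),(800,600)))
print(c['fx'],c['cx'],c['cy'],c['extrinsics'].round(2))
print('head',proj(c,[506,-274,80],1),'end',proj(c,[360,-279,50],1))
E
```

```text
1.15 [ 468.32126469 -276.87691263  191.27294399] [-0.75  0.39  1.5  -0.    1.25  0.79] [-0.14873465  0.23666076 -0.36073063]
297.3186396354542 251.23675788457564 186.5590385499668 [[ 3.0000e-02 -9.5000e-01 -3.1000e-01  5.4809e+02]
 [-1.0000e+00 -3.0000e-02 -1.0000e-02 -2.7318e+02]
 [-0.0000e+00  3.1000e-01 -9.5000e-01  3.3332e+02]
 [ 0.0000e+00  0.0000e+00  0.0000e+00  1.0000e+00]]
head [250.7 141.3] end [251.4 266.7]
```

View pics/w1b.png

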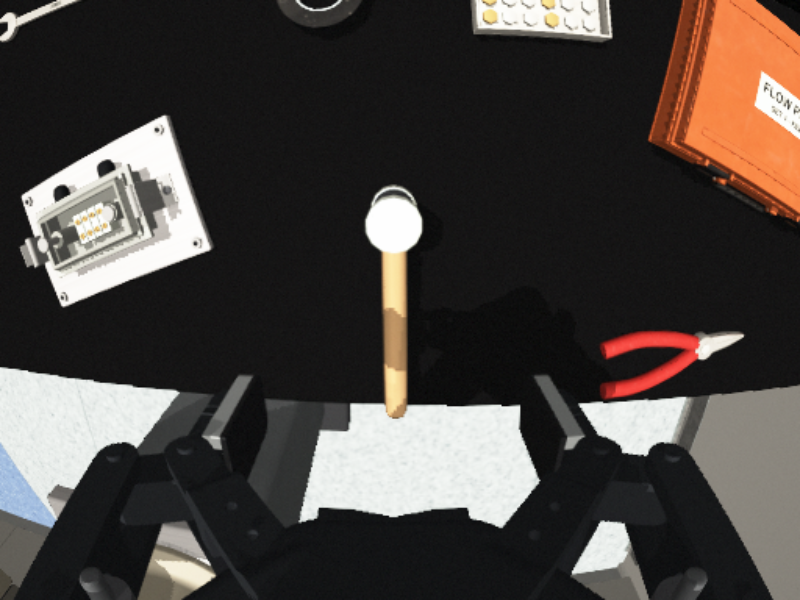

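The wrist view (800x600) shows the mallet head centre at (394,224), the handle end at (396,415), and the plate corners at (168,116), (212,245), (65,305) and (22,195). I'll refine the mallet and box positions from these.

```bash
python3 - <<'E'
from h import *
c=load('w1');k=1/1.5625
P=lambda u,v,z: at(c,u*k,v*k,z,True)
h=P(394,224,80); e=P(396,415,45); print('mallet',h,e,np.arctan2(*(h-e)[[1,0]]))
pl=[P(u,v,8) for u,v in [(168,116),(212,245),(65,305),(22,195)]]; print('plate',np.mean(pl,0),pl)
d=(pl[2]+pl[3]-pl[0]-pl[1]);print('yaw',np.arctan2(-d[0],d[1]))
a=np.arctan2(*(h-e)[[1,0]]); g=h-36*np.array([np.cos(a),np.sin(a),0]); g[2]=21; print(g,inc(g))
E
```

```text
mallet [ 504.2 -275.3   80. ] [ 358.2 -281.4   45. ] 0.04175653596542062
plate [497.2   -43.075   8.   ] [array([ 573.2, -106. ,    8. ]), array([ 474.2, -139.3,    8. ]), array([419.8,  18. ,   8. ]), array([521.6,  55. ,   8. ])]
yaw 0.32146777563143925
[ 468.23138039 -276.80279849   21.        ] (array([-0.000e+00, -1.000e-02,  1.703e+01]), array([[ 1.   ,  0.029, -0.   ],
       [ 0.029, -1.   , -0.   ],
       [-0.   ,  0.   , -1.   ]]))
```

>>> {"name": "step_arm", "arguments": {
  "increments": [
    [[0,0,6],[0,0,0],100],
    [[0,0,12],[0,0,0],100],
    [[0,0,17],[0,0,0],100],
    [[0,0,17],[0,0,0],100],
    [[0,0,17],[0,0,0],0],
    [[0,0,17],[0,0,0],0],
    [[0,0,17],[0,0,0],0],
    [[0,0,17],[0,0,0],0]
  ],
  "squeeze": 120
}}

```text
time_s: 2.15
eef_pos: [469.1, -276.5, 22.2]
ee_rot: [0.001, 1.0, 0.015, 0.0]
force: [-5.0, -0.2, 14.1]
grip_width: 0.163
grip_force: 117.2
```

>>> {"name": "step_arm", "arguments": {
  "increments": [
    [[0,0,0],[0,0,0],0],
    [[0,0,0],[0,0,0],0],
    [[0,0,-3],[0,0,0],0],
    [[0,0,-6],[0,0,0],0],
    [[0,0,-8],[0,0,0],0],
    [[0,0,-8],[0,0,0],0]
  ]
}}

```text
time_s: 2.9
eef_pos: [469.3, -276.5, 102.1]
ee_rot: [0.001, 1.0, 0.015, 0.001]
force: [-0.3, -0.4, -4.7]
grip_width: 0.168
grip_force: 117.8
```

>>> {"name": "step_arm", "arguments": {
  "increments": [
    [[-0.2,-5,0],[0,0,0],0],
    [[-0.4,-10,0],[0,0,0],0],
    [[-0.6,-15,0],[0,0,0],0],
    [[-0.8,-20,0],[0,0,0],0],
    [[-0.9,-25,0],[0,0,0],0],
    [[-0.9,-26.1,0],[0,0,0],0],
    [[-0.9,-26.1,0],[0,0,0],0]
  ]
}}

```text
time_s: 3.78
eef_pos: [451.7, -15.4, 100.6]
ee_rot: [-0.0, 1.0, 0.016, -0.001]
force: [0.3, -0.5, -3.1]
grip_width: 0.159
grip_force: 118.3
```

```bash
python3 - <<'E'
from h import *
c=snap('wrist','w2'); s=ctrl.sense(); print(s['time_s'],s['eef_pos'],s['force'])
im=cv2.imread('pics/w2.png'); cv2.imwrite('pics/w2b.png',cv2.resize(im[60:310,120:420],(720,600),interpolation=cv2.INTER_CUBIC))
print('head',proj(c,[487.9,-14.1,160],1),'pin',proj(c,[487.9,-14.1,56],1))
E
```

```text
3.825 [451.97159075 -16.10906222 100.80772611] [-0.53642021 -0.13941275 -3.57539316]
head [253.7 235.9] pin [252.4 160.2]
```

View pics/w2b.png

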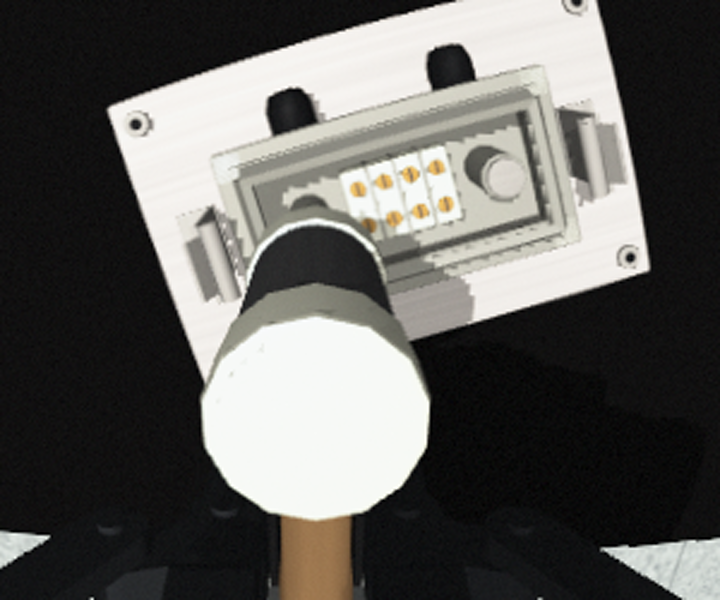

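Crop of w2: the right-hand pin is home at (500,175), the box walls are clear, and the mallet head centre is at (316,418). The proud pin is hidden below the head. I'll check for consistency.

```bash
python3 - <<'E'
from h import *
c=load('w2')
P=lambda u,v,z: at(c,120+u/2.4-.3,60+v/2.4-.3,z,True)
r=P(502,178,42); print('rightpin',r,'-> drive pin',r+60*np.array([-np.sin(.325),np.cos(.325),0]))
print('headtop',P(316,418,160),'low face',P(316,219,80))
print('plate edge pts TL,BR corner',P(108,107,8),P(650,270,8),'mid',(P(108,107,8)+P(650,270,8))/2)
d=P(630,257,8)-P(136,124,8);print(np.arctan2(d[1],d[0]),(P(630,257,8)+P(136,124,8))/2)
E
```

```text
rightpin [505.5 -66.6  42. ] -> drive pin [486.34147285  -9.74095642  42.        ]
headtop [488.6 -13.4 160. ] low face [498.7 -13.1  80. ]
plate edge pts TL,BR corner [521.5  57.2   8. ] [ 471.4 -137.     8. ] mid [496.45 -39.9    8.  ]
-1.7936314120719927 [495.75 -40.2    8.  ]
```

>>> {"name": "step_arm", "arguments": {
  "increments": [
    [[-0.1,-0.25,0],[0,0,0],0],
    [[-0.1,-0.25,2],[0,0,0],0],
    [[-0.1,-0.25,2.6],[0,0,0],0],
    [[-0.1,-0.25,3.1],[0,0,0],0],
    [[-0.1,-0.25,3.5],[0,0,0],0],
    [[-0.1,-0.25,3.7],[0,0,0],0],
    [[-0.1,-0.25,3.7],[0,0,0],0]
  ]
}}

```text
time_s: 4.7
eef_pos: [451.3, -14.0, 65.2]
ee_rot: [0.0, 1.0, 0.015, 0.0]
force: [-3.3, -0.9, 4.6]
grip_width: 0.169
grip_force: 120.1
```

>>> {"name": "step_arm", "arguments": {
  "increments": [
    [[0,0,0.3],[0,0,0],0],
    [[0,0,0.6],[0,0,0],0],
    [[0,0,0.6],[0,0,0],0]
  ]
}}

```text
time_s: 5.08
eef_pos: [451.1, -14.2, 62.8]
ee_rot: [0.001, 1.0, 0.015, 0.0]
force: [-30.1, 0.6, 62.3]
grip_width: 0.168
grip_force: 128.8
```

```bash
python3 - <<'E'
from h import *
c=snap('wrist','w3'); s=ctrl.sense(); print(s['time_s'],s['eef_pos'],s['force'],s['wrist_torque'])
im=cv2.imread('pics/w3.png'); cv2.imwrite('pics/w3b.png',cv2.resize(im[60:310,120:420],(720,600),interpolation=cv2.INTER_CUBIC))
E
```

```text
5.125 [451.05401429 -14.19459507  62.78727212] [-30.00246589   0.74843446  62.68943062] [0.22487273 3.57525152 0.06332634]
```

View pics/w3b.png

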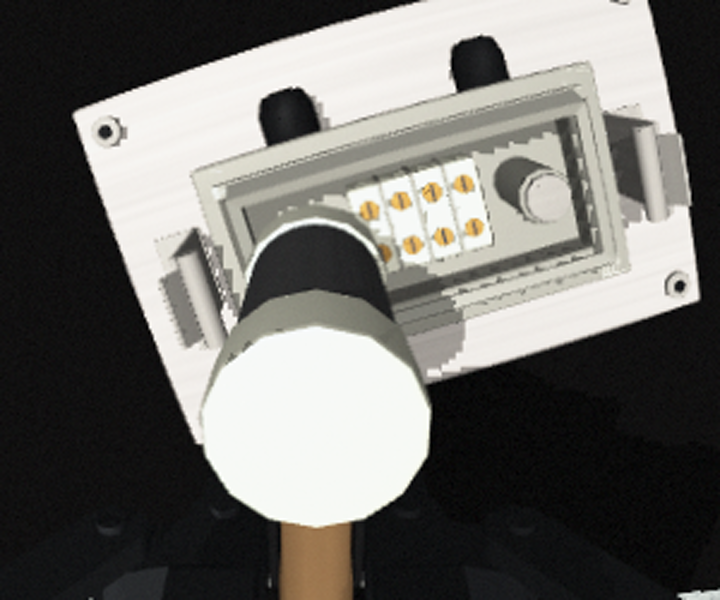

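Force rises to 66 N with the mallet stopped at pin-home height, and the head is upright over the pin. Next I'll lift and return the mallet.

>>> {"name": "step_arm", "arguments": {
  "increments": [
    [[0,0,-3],[0,0,0],0],
    [[0,0,-6],[0,0,0],0],
    [[0.2,5,-6],[0,0,0],0],
    [[0.4,10,-6],[0,0,0],0],
    [[0.6,15,-6],[0,0,0],0],
    [[0.8,20,-6],[0,0,0],0],
    [[1,25,-5],[0,0,0],0],
    [[1,26.3,-3],[0,0,0],0]
  ]
}}

```text
time_s: 6.12
eef_pos: [468.7, -279.4, 88.3]
ee_rot: [0.001, 1.0, 0.013, 0.001]
force: [0.6, 0.5, -4.7]
grip_width: 0.166
grip_force: 118.6
```

```bash
python3 - <<'E'
from h import *
c=snap('wrist','w4'); s=ctrl.sense(); print(s['time_s'],s['eef_pos'],s['force'])
im=cv2.imread('pics/w4.png')
cv2.imwrite('pics/w4b.png',np.hstack([cv2.resize(im[70:230,0:160],(400,400),interpolation=cv2.INTER_CUBIC),cv2.resize(im[130:290,170:330],(400,400),interpolation=cv2.INTER_CUBIC)]))
for z in (42,56): print(proj(c,[486.5,-11.5,z],1))
E
```

```text
6.175 [ 467.41745297 -278.52489844   85.22639984] [-2.99262203  0.44234162 -7.25190571]
[-27.4 179.7]
[-37.3 184.2]
```

View pics/w4b.png

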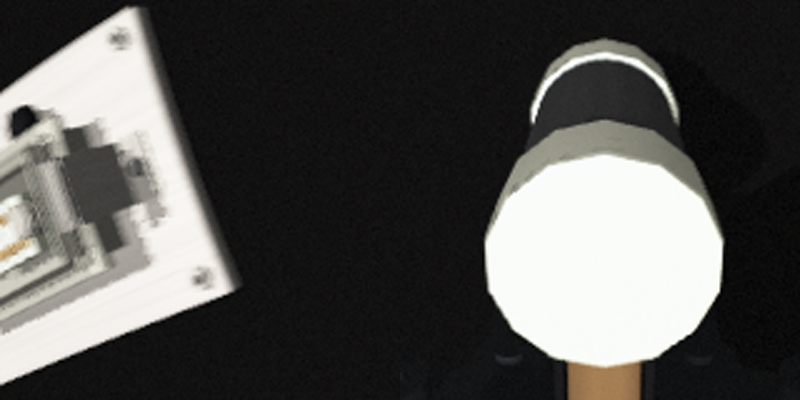

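The pin is out of view here; the mallet is upright over clear bench. Setting it down.

>>> {"name": "step_arm", "arguments": {
  "increments": [
    [[0,0,2],[0,0,0],0],
    [[0,0,4],[0,0,0],0],
    [[0,0,5.5],[0,0,0],0],
    [[0,0,6.2],[0,0,0],0],
    [[0,0,6.4],[0,0,0],0],
    [[0,0,6.4],[0,0,0],0]
  ]
}}

```text
time_s: 6.92
eef_pos: [469.2, -275.9, 24.7]
ee_rot: [0.0, 1.0, 0.015, 0.0]
force: [-0.7, -0.4, -4.1]
grip_width: 0.165
grip_force: 118.5
```

>>> {"name": "step_arm", "arguments": {
  "increments": [
    [[0,0,0.15],[0,0,0],0],
    [[0,0,0.3],[0,0,0],0],
    [[0,0,0.3],[0,0,0],0]
  ]
}}

```text
time_s: 7.3
eef_pos: [469.1, -275.9, 22.4]
ee_rot: [0.0, 1.0, 0.015, 0.0]
force: [-3.8, 1.7, 6.5]
grip_width: 0.167
grip_force: 120.4
```

>>> {"name": "step_arm", "arguments": {
  "increments": [
    [[0,0,0],[0,0,0],30],
    [[0,0,0],[0,0,0],60],
    [[0,0,0],[0,0,0],60],
    [[0,0,0],[0,0,0],60],
    [[0,0,-2],[0,0,0],60],
    [[0,0,-6],[0,0,0],60],
    [[0,0,-12],[0,0,0],60],
    [[0,0,-17],[0,0,0],60]
  ]
}}

```text
time_s: 8.3
eef_pos: [469.0, -275.7, 193.6]
ee_rot: [0.0, 1.0, 0.015, 0.0]
force: [-0.0, -0.3, 0.4]
grip_width: 0.594
grip_force: 0.0
```

>>> {"name": "step_arm", "arguments": {
  "increments": [
    [[0,-6,0],[0,0,0],100],
    [[-2,-12,0],[0,0,0],100],
    [[-4,-18,0],[0,0,0],100],
    [[-6,-24,0],[0,0,0],100],
    [[-6,-24,0],[0,0,0],100],
    [[-6,-24,0],[0,0,0],100]
  ]
}}

```text
time_s: 9.05
eef_pos: [402.0, -37.9, 191.6]
ee_rot: [0.0, 1.0, 0.015, 0.0]
force: [0.1, -0.3, 0.8]
grip_width: 0.994
grip_force: 0.0
```

```bash
python3 - <<'E'
from h import *
c=snap('wrist','w5'); s=ctrl.sense(); print(s['time_s'],s['eef_pos'],s['force'])
im=cv2.imread('pics/w5.png'); cv2.imwrite('pics/w5b.png',cv2.resize(im[40:240,120:360],(720,600),interpolation=cv2.INTER_CUBIC)); cv2.imwrite('pics/w5f.png',im)
E
```

```text
9.1 [402.15592094 -38.41369342 191.41618714] [-0.05474212  0.20704858  0.18504117]
```

View pics/w5b.png

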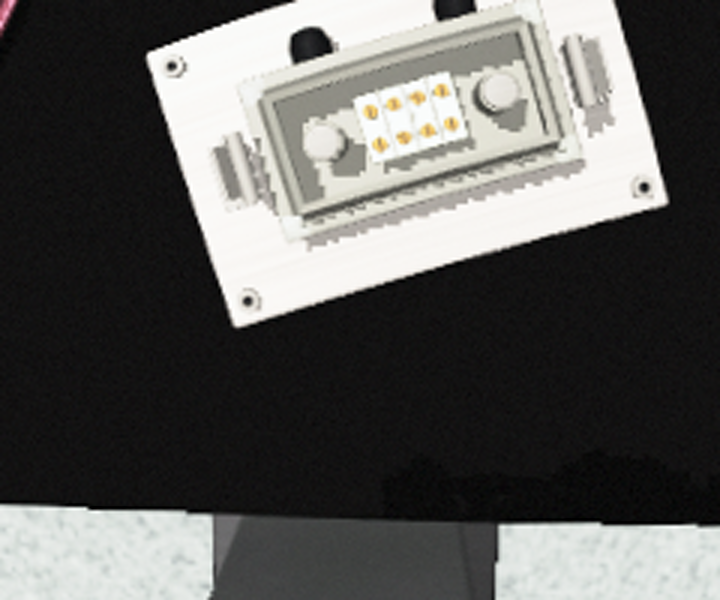

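Crop of w5: both pins look home, at (325,142) and (498,92). Plate corners are at (148,50), (233,327) and (667,205), and clips at (240,168) and (580,72). I'll work out the box pose and set out for the cover.

```bash
python3 - <<'E'
from h import *
c=load('w5')
P=lambda u,v,z: at(c,120+u/3-.33,40+v/3-.33,z,True)
l,r=P(325,142,42),P(498,92,42); print('pins',l,r,np.linalg.norm(l-r),(l+r)/2); d=l-r; print('yaw',np.arctan2(-d[0],d[1]))
print('if z56',np.linalg.norm(P(325,142,56)-r))
A,B,C=P(148,50,8),P(233,327,8),P(667,205,8); print('plate',(A+C)/2,np.linalg.norm(A-B),np.linalg.norm(B-C)); d=B-C; print(np.arctan2(-d[0],d[1])); d=A-B; print(np.arctan2(d[1],d[0]))
W=[P(u,v,41) for u,v in [(262,95),(300,212),(565,140),(525,22)]]; print('walls',np.mean(W,0))
print(inc([490,317,200]))
E
```

```text
pins [486.5 -12.1  42. ] [504.9 -67.2  42. ] 58.091049224471746 [495.7  -39.65  42.  ]
yaw 0.3222949201566973
if z56 58.80442160246114
plate [496.45 -39.95   8.  ] 109.40132540330576 168.96333921889683
0.3159486355952483
0.30353921148459256
walls [496.25 -40.2   41.  ]
(array([  9.84, -35.26,  -0.87]), array([[ 1.  ,  0.03,  0.  ],
       [ 0.03, -1.  , -0.  ],
       [ 0.  ,  0.  , -1.  ]]))
```

>>> {"name": "step_arm", "arguments": {
  "increments": [
    [[2,-4,-1],[0,0,-10.4],100],
    [[4,-8,-1],[0,0,-20.8],100],
    [[6,-12,-1],[0,0,-31.2],100],
    [[8,-16,-1],[0,0,-41.6],100],
    [[10,-20,-1],[0,0,-52],100],
    [[12,-24,-1],[0,0,-62.4],100],
    [[14,-28,-1],[0,0,-73],100],
    [[14.2,-30.4,-1],[0,0,-83.5],100]
  ]
}}

```text
time_s: 10.1
eef_pos: [536.0, 271.0, 200.1]
ee_rot: [-0.0, 0.734, 0.679, -0.0]
force: [0.6, -0.1, -0.5]
grip_width: 0.997
grip_force: 0.0
```

>>> {"name": "step_arm", "arguments": {
  "increments": [
    [[0,0,0],[0,0,0],100],
    [[0,0,0],[0,0,0],100]
  ]
}}

```text
time_s: 10.35
eef_pos: [534.9, 269.2, 201.0]
ee_rot: [0.0, 0.737, 0.676, -0.0]
force: [1.1, -1.0, 0.3]
grip_width: 1.002
grip_force: 0.0
```

```bash
python3 - <<'E'
from h import *
c=snap('wrist','w6'); s=ctrl.sense(); print(s['time_s'],s['eef_pos'],s['ee_rot'],s['joints'].round(2))
im=cv2.imread('pics/w6.png'); cv2.imwrite('pics/w6b.png',cv2.resize(im,(800,600),interpolation=cv2.INTER_CUBIC))
E
```

```text
10.4 [534.8161574  269.1584193  201.15710524] [ 3.50160996e-05  7.37173313e-01  6.75703687e-01 -1.81398777e-04] [ 0.27  0.5   1.31 -0.    1.34  0.36]
```

View pics/w6b.png

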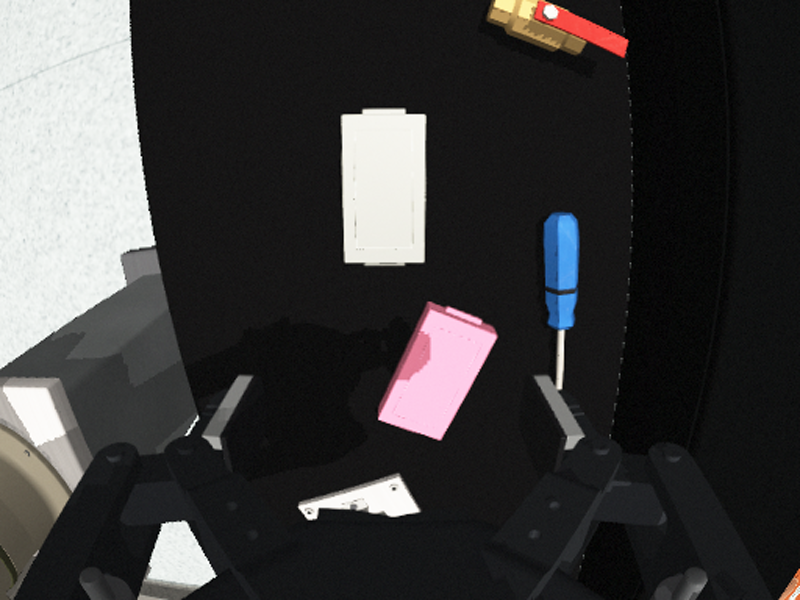

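The w6 view (800x600) shows the grey cover's top corners at (341,115), (425,115), (425,263) and (344,263). The pink one is at (437,370) and not meant.

```bash
python3 - <<'E'
from h import *
c=load('w6');k=1/1.5625
P=lambda u,v,z: at(c,u*k-.2,v*k-.2,z,True)
W=[P(u,v,20) for u,v in [(341,115),(425,115),(425,263),(344,263)]]; print(W); m=np.mean(W,0); print('cover',m)
d=W[0]+W[1]-W[2]-W[3]; y=np.arctan2(-d[0],d[1]); print('yaw',y, np.linalg.norm(d)/2)
m[2]=30; print(inc(m)); q=ctrl.sense()['ee_rot']; print('tool yaw',2*np.arctan2(q[2],q[1]),'want',y+np.pi/2)
E
```

```text
[array([508. , 373.8,  20. ]), array([565.1, 368.5,  20. ]), array([557.1, 263.8,  20. ]), array([499. , 268.9,  20. ])]
cover [532.3  318.75  20.  ]
yaw -0.0809297198157251 105.14413916143874
(array([ 4.92, -0.68, 17.11]), array([[ 0.087,  0.996, -0.   ],
       [ 0.996, -0.087, -0.   ],
       [-0.   , -0.   , -1.   ]]))
tool yaw 1.4838377499326354 want 1.4898666069791715
```

>>> {"name": "step_arm", "arguments": {
  "increments": [
    [[4.9,-0.7,4],[0,0,-0.4],100],
    [[4.9,-0.7,10],[0,0,-0.4],100],
    [[4.9,-0.7,15],[0,0,-0.4],100],
    [[4.9,-0.7,18],[0,0,-0.4],100],
    [[4.9,-0.7,19.6],[0,0,-0.4],100],
    [[4.9,-0.7,19.7],[0,0,-0.4],100],
    [[4.9,-0.7,19.7],[0,0,-0.4],50],
    [[4.9,-0.7,19.7],[0,0,-0.4],50]
  ],
  "squeeze": 60
}}

```text
time_s: 11.4
eef_pos: [532.4, 320.3, 6.1]
ee_rot: [0.001, 0.734, 0.68, 0.001]
force: [-0.8, -0.4, 0.5]
grip_width: 0.66
grip_force: 63.6
```

>>> {"name": "step_arm", "arguments": {
  "increments": [
    [[0,0,0],[0,0,0],50],
    [[0,0,0],[0,0,0],50],
    [[0,0,0],[0,0,0],50]
  ]
}}

```text
time_s: 11.78
eef_pos: [532.4, 320.2, 6.1]
ee_rot: [0.001, 0.734, 0.68, 0.001]
force: [-1.3, -0.6, 6.9]
grip_width: 0.66
grip_force: 64.4
```

>>> {"name": "step_arm", "arguments": {
  "increments": [
    [[0,0,-2],[0,0,0],50],
    [[0,0,-6],[0,0,0],50],
    [[-3,-0.1,-10],[0,0,0],50],
    [[-8,-0.2,-12],[0,0,0],50],
    [[-13,-0.3,-12],[0,0,-5],50],
    [[-18,-0.5,-12],[0,0,-10],50],
    [[-23,-0.7,-12],[0,0,-15],50],
    [[-28,-0.9,-12],[0,0,-20],50]
  ]
}}

```text
time_s: 12.78
eef_pos: [501.0, 39.9, 125.8]
ee_rot: [0.001, 0.603, 0.798, 0.0]
force: [0.6, -0.2, -1.0]
grip_width: 0.659
grip_force: 64.0
```

```bash
python3 - <<'E'
from h import *
s=ctrl.sense(); q=s['ee_rot']; y=2*np.arctan2(q[2],q[1]); print(s['time_s'],s['eef_pos'],s['grip_width'],s['force'],'dyaw deg tool z',np.degrees(y-1.887))
print(inc([495.7,-38.6,126]))
E
```

```text
12.775 [501.04512536  39.91855585 125.80634927] 0.6591140990347508 [ 0.58455984 -0.24020974 -1.03362116] dyaw deg tool z -2.29658202467008
(array([-7.41, -2.65, -0.02]), array([[-0.273,  0.962,  0.002],
       [ 0.962,  0.273, -0.   ],
       [-0.001,  0.002, -1.   ]]))
```

>>> {"name": "step_arm", "arguments": {
  "increments": [
    [[-4,-1.4,0],[0,0,-2.4],50],
    [[-7,-2.4,0],[0,0,-2.4],50],
    [[-7.6,-2.8,0],[0,0,-2.4],50],
    [[-7.6,-2.8,0],[0,0,-2.4],50],
    [[-7.6,-2.8,0],[0,0,-2.4],50]
  ]
}}

```text
time_s: 13.4
eef_pos: [494.8, -38.3, 124.6]
ee_rot: [0.0, 0.587, 0.81, 0.0]
force: [-0.2, -0.1, -1.2]
grip_width: 0.662
grip_force: 64.0
```

```bash
python3 - <<'E'
from h import *
c=snap('wrist','w7'); s=ctrl.sense(); q=s['ee_rot']; y=2*np.arctan2(q[2],q[1]); print(s['time_s'],s['eef_pos'],s['grip_width'],s['force'],'dyaw deg tool z',np.degrees(y-1.887))
print(inc([495.7,-38.6,80]))
im=cv2.imread('pics/w7.png'); cv2.imwrite('pics/w7b.png',cv2.resize(im,(800,600),interpolation=cv2.INTER_CUBIC))
E
```

```text
13.45 [494.78310261 -38.30624131 124.47598713] 0.6600221275563337 [-0.16281902 -0.61277586 -1.38208546] dyaw deg tool z 0.0031315555201855954
(array([-0.06,  0.08,  4.45]), array([[-0.311,  0.95 ,  0.   ],
       [ 0.95 ,  0.311,  0.   ],
       [ 0.   ,  0.   , -1.   ]]))
```

View pics/w7b.png

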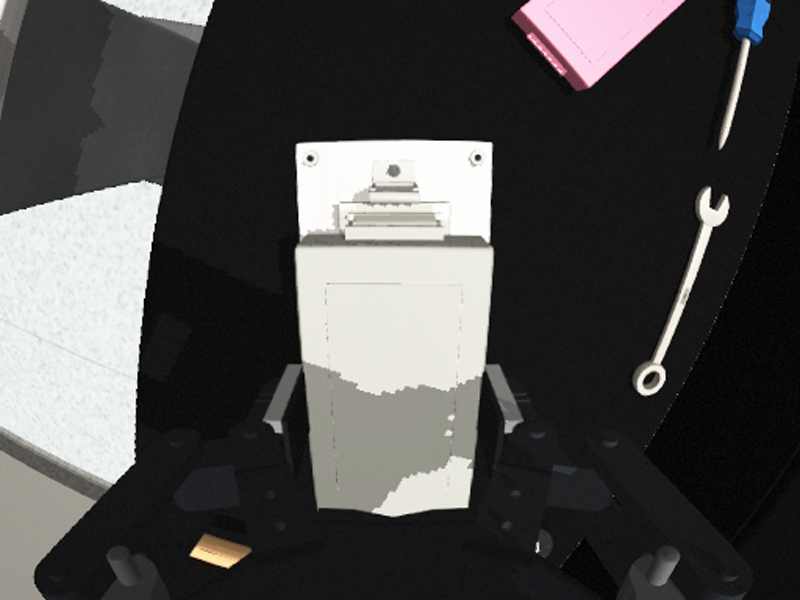

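The last view shows the cover square to the box: cover far top corners at (296,247) and (492,247), plate corners at (297,142) and (492,142), screws at (310,158) and (478,158).

```bash
python3 - <<'E'
from h import *
c=load('w7');k=1/1.5625
P=lambda u,v,z: at(c,u*k-.2,v*k-.2,z,True)
def f(a,b,back):
    m=(a+b)/2; d=b-a; t=np.arctan2(d[1],d[0]); print(a,b,np.linalg.norm(d),'xdir yaw',t,'centre',m-back*np.array([-np.sin(t),np.cos(t),0]))
f(P(297,142,8),P(492,142,8),85)
f(P(296,247,138.5),P(492,247,138.5),53)
f(P(310,158,8),P(478,158,8),77)
E
```

```text
[418.2  24.6   8. ] [521.1  58.3   8. ] 108.27788324491759 xdir yaw 0.3164935934778728 centre [496.10507941 -39.32826919   8.        ]
[452.    2.8 138.5] [505.5  20.2 138.5] 56.2584215917937 xdir yaw 0.314443208353444 centre [495.14221247 -38.90134294 138.5       ]
[427.9  17.9   8. ] [516.6  47.    8. ] 93.35148632989197 xdir yaw 0.3170080425267613 centre [496.25283154 -40.71327001   8.        ]
```

>>> {"name": "step_arm", "arguments": {
  "increments": [
    [[-0.13,0.07,0.5],[0,0,0],50],
    [[-0.13,0.07,3],[0,0,0],50],
    [[-0.13,0.07,5.5],[0,0,0],50],
    [[-0.13,0.07,7],[0,0,0],50],
    [[-0.13,0.07,7.2],[0,0,0],50],
    [[-0.13,0.07,7.2],[0,0,0],50]
  ]
}}

```text
time_s: 14.2
eef_pos: [496.2, -40.4, 52.8]
ee_rot: [0.0, 0.587, 0.809, 0.0]
force: [0.0, -0.0, 0.1]
grip_width: 0.658
grip_force: 64.0
```

>>> {"name": "step_arm", "arguments": {
  "increments": [
    [[0,0,0.2],[0,0,0],50],
    [[0,0,0.4],[0,0,0],50],
    [[0,0,0.6],[0,0,0],50],
    [[0,0,0.8],[0,0,0],50],
    [[0,0,0.8],[0,0,0],50]
  ],
  "squeeze": 90
}}

```text
time_s: 14.82
eef_pos: [496.3, -40.4, 44.8]
ee_rot: [0.001, 0.587, 0.809, 0.0]
force: [0.6, 2.6, 4.0]
grip_width: 0.644
grip_force: 100.0
```

Going on well. I'll continue in small steps, past the clips.

>>> {"name": "step_arm", "arguments": {
  "increments": [
    [[0,0,0.2],[0,0,0],50],
    [[0,0,0.4],[0,0,0],50],
    [[0,0,0.6],[0,0,0],50],
    [[0,0,0.6],[0,0,0],50]
  ]
}}

```text
time_s: 15.32
eef_pos: [495.3, -40.1, 37.5]
ee_rot: [-0.001, 0.587, 0.809, -0.0]
force: [1.5, 2.8, -8.3]
grip_width: 0.647
grip_force: 98.6
```

>>> {"name": "step_arm", "arguments": {
  "increments": [
    [[0,0,0.2],[0,0,0],50],
    [[0,0,0.4],[0,0,0],50],
    [[0,0,0.4],[0,0,0],50]
  ]
}}

```text
time_s: 15.7
eef_pos: [495.6, -40.1, 36.3]
ee_rot: [-0.0, 0.587, 0.809, -0.0]
force: [-12.7, 6.1, 25.3]
grip_width: 0.648
grip_force: 102.2
```

>>> {"name": "step_arm", "arguments": {
  "increments": [
    [[0,0,0.1],[0,0,0],50],
    [[0,0,0.15],[0,0,0],50],
    [[0,0,0.15],[0,0,0],50],
    [[0,0,0.15],[0,0,0],50]
  ]
}}

```text
time_s: 16.2
eef_pos: [495.7, -40.1, 36.2]
ee_rot: [0.0, 0.587, 0.809, -0.0]
force: [-18.4, 7.4, 43.9]
grip_width: 0.647
grip_force: 104.2
```

```bash
python3 - <<'E'
from h import *
s=ctrl.sense(); print(s['time_s'],s['eef_pos'],s['force'],s['wrist_torque'])
c=snap('wrist','w8')
# clip at far end: compare edge profile along the box's mid line with expectation
E=c['extrinsics']; y=np.array([-np.sin(.316),np.cos(.316),0]); x=np.array([np.cos(.316),np.sin(.316),0]); b=np.array([496.2,-40,0])
from numpy.linalg import norm
for t in (0,8,-24):
    uv=[proj(c,b+y*d+x*t+[0,0,50],1) for d in range(40,76,2)]
    print(t,[(d,int(c['img'][int(round(v)),int(round(u))].mean())) for d,(u,v) in zip(range(40,76,2),uv)])
for z in (45,50,54): print(z,proj(c,b+y*53-x*29+[0,0,z],1),proj(c,b+y*53+x*29+[0,0,z],1))
g=cv2.cvtColor(c['img'],cv2.COLOR_RGB2GRAY)
u,v=proj(c,b+y*53+x*20+[0,0,50],1).astype(int); print(v,g[v-12:v+13,u])
E
```

```text
16.2 [495.69314766 -40.11133302  36.18218987] [-18.42352855   7.42547087  43.93423353] [ 1.2612529   2.85170023 -0.02445756]
0 [(40, 206), (42, 207), (44, 210), (46, 209), (48, 209), (50, 210), (52, 181), (54, 90), (56, 126), (58, 216), (60, 209), (62, 111), (64, 194), (66, 95), (68, 222), (70, 104), (72, 110), (74, 199)]
8 [(40, 206), (42, 209), (44, 209), (46, 210), (48, 211), (50, 210), (52, 174), (54, 98), (56, 134), (58, 224), (60, 204), (62, 128), (64, 210), (66, 93), (68, 224), (70, 228), (72, 231), (74, 230)]
-24 [(40, 208), (42, 207), (44, 208), (46, 208), (48, 207), (50, 207), (52, 196), (54, 83), (56, 85), (58, 236), (60, 239), (62, 240), (64, 240), (66, 241), (68, 241), (70, 240), (72, 240), (74, 240)]
45 [190.  154.3] [314.9 154.2]
50 [187.8 156.6] [317.2 156.5]
54 [186.  158.6] [319.1 158.5]
156 [240 190 134 205 232 224 144  89  90  90  89  92  98 116 161 191 207 211
 214 213 213 213 212 215 214]
```

>>> {"name": "step_arm", "arguments": {
  "increments": [
    [[0.05,-0.05,-0.1],[0,0,0],50],
    [[0.05,-0.05,-0.1],[0,0,0],50],
    [[0.05,-0.05,-0.1],[0,0,0],50],
    [[0.05,-0.05,-0.1],[0,0,0],50]
  ]
}}

```text
time_s: 16.75
eef_pos: [495.6, -40.1, 36.3]
ee_rot: [0.001, 0.587, 0.809, 0.0]
force: [-10.5, 3.6, 28.0]
grip_width: 0.649
grip_force: 102.6
```

```bash
python3 -c "
from h import *
print(ctrl.finish_job()); print(ctrl.sense()['force'])"
```

```text
the job is handed in; nothing more can be done
None
the job is handed in; nothing more can be done
```

I handed the job in, and no verdict came back. The pin is driven home with the mallet, the mallet was let go standing on the bench, and the cover is on the box with the gripper still pressing it at about 28 N. I judged the cover home and the clips snapped from a force drop and then a hard stop at the expected height; I had no pictures left to confirm either clip by eye.

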